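# Refit a fume extractor's filter cover

## Task

Close up the bench fume extractor after its filter change: first twist the orange spring-return reset knob on the grey control box clockwise to its stop and let go so that it springs back, then turn the black quarter-turn fastener on the blue cover clockwise until the white line on its wing (its slot) lines up with the two white marks on the cover. Only then press the cover down flush against the white frame against its springs and finish while still holding it pressed there. Do not disturb the loose things on the bench or on top of the unit.

Things in the scene. Friction and masses are not known exactly. Their poses are not given: they have to be found in the camera images.
- knob_grip (a point): Spring-return filter-reset knob: an upright orange bar 42 long, 13 thick and 30 mm tall on a round 44 mm orange foot, on top of the grey control box (120 x 110 x 50 mm tall, fixed to the bench). Point on the knob's axis, 14 mm below the bar's top, 16 mm above the foot's upper face and 26 mm above the top of the box (76 mm above the bench). x runs along the bar, z up; turns with the knob.
- reset_knob (a joint): Angle of the reset knob, rad: 0 at rest, grows as it is turned clockwise seen from above, hard stop at 1.1. A spring (about 0.04 N m at rest, 0.15 N m at the stop) returns it to 0 when released.
- fastener_grip (a point): Quarter-turn fastener: an upright black wing 34 long, 12 thick and 29 mm tall (white line along its top = its slot) on a round 38 mm steel head, on the blue cover. Point on the fastener's axis, 12 mm below the wing's top, 17 mm above the steel head's upper face, 22 mm above the cover's upper face. x runs along the wing, z up; turns with the fastener.
- fastener (a joint): Angle of the fastener, rad: 0 when its wing and white line lie along the two white marks on the cover (the cover's x); positive values are counter-clockwise of that seen from above, where it starts (0.75 to 1.4), so turn it clockwise to 0. No stop at 0: it turns from 1.57 to -0.4, stiff enough (0.04 N m) to stay where left. A cross pin under it enters a slot in the frame only when it is within about 0.19 rad of 0; otherwise the cover stops after 3 mm.
- cover_pad (a point): Centre of the yellow 32 mm disc on the upper face of the blue cover (150 x 170 x 6 mm), a good place to press; x and y along the cover's sides, z up. The fastener's axis is at y = -80 mm, x = 0 from here; the cover's edges at x = +-75, y = +40 and -130 mm. The cover lies level on top of a fixed white filter unit, 200 (x) x 260 (y) x 90 mm tall, whose centre is at x = 0, y = -10 mm from here; with the cover up this point is 104 mm above the bench.
- cover (a joint): How far the cover is pressed down, m: 0 standing 8 mm proud of the frame on its springs, 0.008 flush against the frame (hard stop). It moves straight down; pressing takes about 4 N at the top and 10 N when flush, and it springs up again when let go.
- bottle_mid (a point): Bystander: loose white bottle with blue label, 54 mm across, 160 mm tall; its centre.
- spool_mid (a point): Bystander: loose spool of solder, 58 mm across, 40 mm tall, standing on the white unit's top beside the cover (beyond its +y edge); its centre.
- tin_mid (a point): Bystander: small green and silver flux tin, 42 mm across, 26 mm tall, standing loose on the white unit's top beside the cover; its centre.
- driver_grip (a point): Bystander: loose screwdriver lying on the bench; middle of its handle.
- brush_grip (a point): Bystander: loose brush lying on the bench; its handle.
- tray_mid (a point): Bystander: loose blue open parts tray 70 x 140 x 30 mm; its centre.
- stand_mid (a point): Bystander: loose helping-hand stand with magnifier, base 70 x 55 mm, crossbar 130 mm above the bench, 160 mm tall; a point 80 mm up its post.

How it is judged (in metres and radians):
On the way, in this order (a step that is already met when the one before it is completed fails the run):
1. the reset knob is twisted to its stop (value of joint reset_knob above 1.02 rad), for 0.1 s.
2. the reset knob is let go and has sprung back (value of joint reset_knob below 0.1 rad and contact force between reset_knob and the fingers below 0.5 N), for 0.2 s.
3. the fastener is turned until its slot lines up with the marks, the cover not yet pressed home (value of joint fastener between -0.2 and 0.2 rad and value of joint cover below 0.005 m), for 0.2 s.
4. the robot presses the cover flush against the frame (value of joint cover above 0.0065 m and (contact force between cover and the fingers above 5 N or contact force between cover and the arm above 5 N) and value of joint fastener between -0.2 and 0.2 rad), for 0.5 s.
At the end, for the whole second after the job is handed in: The program ends with the robot still pressing the cover (5 N or more from the robot on the cover or its fastener), the cover within 1.5 mm of flush, the fastener within 0.2 rad of its marks, and the reset knob back within 0.1 rad of rest (all of step 4 and value of joint reset_knob below 0.1 rad); the arm keeps its last pose, push and grip.
It fails at once if a loose bystander (bottle, spool, tin, screwdriver, brush, tray or stand) is shifted by more than 30 mm (distance of any of bottle_mid, spool_mid, tin_mid, driver_grip, brush_grip, tray_mid, stand_mid from where it was at the start of the episode above 0.03 m).
It also fails if it takes over 64 s, if anything falls off the work surface, if the arm or the gripper's body presses on something with over 40 N, if the wrist force passes 120 N, or if a joint passes its speed limit or range.

## Robot

A 6-joint arm with a two-finger parallel gripper is mounted at the origin on the work surface. World frame = base frame: x ahead of the robot, y to its left, z up, the work surface at z = 0. Lengths are in m, angles in degrees, forces in N, time in s.
With the tool pointing down it reaches from about 0.4 to 0.825 m from the base axis. Payload 7 kg.
Tool frame: the origin (TCP) lies midway between the tips of the shut fingers; the grasp point (between the pads) lies 19 mm behind it (ctrl.hold_point_z is the distance from the TCP to the grasp point, in m); z points along the fingers, y is the line along which they close (so a half turn about z gives the same grasp; the last joint's range is limited). The gripper opens to 88 mm and grips with 3 to 60 N. Pads are 19 mm wide; open, the fingers measure 130 mm over their backs; the gripper's body (78 mm by 193 mm) begins 47 mm behind the grasp point.
Start: joints at [-48.466, 20.546, 0.682, 0, -70.136, -16.507], TCP at [0.286, -0.612, 0.227] pointing down, gripper open.
Joint ranges: [-176.03, 176.03], [-82.01, 121.73], [-58.28, 71.71], [-173.87, 95.51], [-174.79, -0.11], [-173.66, 173.66]. Speed limits (degrees/s): [136.94, 136.94, 172.46, 180, 180, 180].

## Interface

Orientations are given as [roll, pitch, yaw] about the fixed x, y, z axes, in that order (R = Rz(yaw) Ry(pitch) Rx(roll)).
In Python, from plant import ctrl gives the robot as it stands.
- The arm moves only by the tool apply_moves, never from a script. Its argument "deltas" is a list of rows, each an object with "fingers": the finger opening in mm, from 0 to 87.6; "delta_pos": the shift along the tool's x, y, z in mm, a list of three; "angular": the turn, a rotation vector about the tool's x, y, z in degrees, a list of three. A call has 1 to 10 rows; each row is the pose to reach, as a shift and turn from the pose commanded when the call began, along the tool's axes at that moment; what a row does not reach only later rows make up. A row lasts 1/10 s, in which the tool goes at most 50 mm and 8.59 degrees, less where a joint would pass 70% of its speed; a pose out of reach is approached as far as the arm can. A call with a gripper value outside its range is refused whole. The fingers move at their own pace and stop on an object; the grip force is fixed at half the most. Time passes only in rows, so rows that repeat a pose let the fingers close. It gives the time, the measured TCP pose, the force, the opening and the grip force at its end, in the units of the state.
- ctrl.get_obs(): the state, without advancing time (a new reading comes with each control period).
- ctrl.snapshot(name): name is "scene" or "top" or "wrist"; returns the picture (384x512x3 uint8, red, green, blue); there is no depth.
- ctrl.camera_params(name): a dict with "fx", "fy", "cx", "cy" (pixels), "cam_to_world" (4x4, takes a point from camera to world coordinates); the wrist camera has in their place "mount" (4x4, takes a point from camera to tool coordinates, whose origin is the TCP and whose axes are the flange's). Camera axes: x right, y up, looking along -z (the intrinsics and any distortion apply to the point x, -y, -z); pixel columns grow to the right and rows downward; lengths in m; the calibration is good to about 2 mm. A picture is of the moment at which its call begins: read the wrist's pose just before it. camera_params takes no time and is no camera call.
- ctrl.close_job(): hands the job in; it is judged then, once.
The state is a dict: "clock": time; "joint_pos": joint angles; "qvel": joint speeds; "tau": joint torques, N m; "tool_pos": TCP position; "orientation": TCP orientation; "force": force on the tool from outside, world axes, zero at the start; "moment": the same for the moment, N m; "opening": finger opening in m; "gripper_force": force on a finger pad.
Only numpy, scipy, OpenCV 4.12 (cv2) and the standard library are available. Lean on these libraries where they do the work, as an engineer would, in place of code of your own. Each camera call takes 0.05 s, during which the arm holds its last target. There are 200 camera calls.

## Working session

There is one attempt and no reset: what is moved stays moved. The work goes in short steps, Python scripts to look and compute and a tool call to move; the robot and the scene stay as the last step left them, time stands still between calls to the robot, and variables do not carry over. Pictures are saved under pics/ and viewed, at most 10 in all, crops included, and the job is handed in when it is done.

Besides the shell and the picture viewer there is one more tool, called after ">>>" by a JSON object that holds its "method" and its "body". apply_moves: Moves the arm, as the interface text tells. Its arguments: {"type":"object","properties":{"deltas":{"type":"array"}},"required":["deltas"]}

```bash
mkdir -p pics; cat > h.py <<'E'
import numpy as np, cv2
from plant import ctrl
from scipy.spatial.transform import Rotation as R
def snap(name,fn):
    o=ctrl.get_obs(); im=ctrl.snapshot(name); cv2.imwrite('pics/'+fn,im[:,:,::-1]); return o,im
def pose(o):
    T=np.eye(4);T[:3,:3]=R.from_euler('xyz',o['orientation'],degrees=True).as_matrix();T[:3,3]=o['tool_pos'];return T
def px2w(name,uv,z,o=None):
    p=ctrl.camera_params(name)
    C=p['cam_to_world'] if name!='wrist' else pose(o)@np.array(p['mount'])
    C=np.array(C)
    K=np.array([[p['fx'],0,p['cx']],[0,p['fy'],p['cy']],[0,0,1]])
    d=p.get('dist',p.get('distortion'))
    q=cv2.undistortPoints(np.array([[uv]],float),K,None if d is None else np.array(d,float))[0,0]
    r=C[:3,:3]@np.array([q[0],-q[1],-1]);t=(z-C[2,3])/r[2]
    return C[:3,3]+t*r
E
python3 - <<'E'
from h import *
o,a=snap('top','top0.png'); _,b=snap('scene','sc0.png')
print(o); print({k:v for k,v in ctrl.camera_params('top').items()}); print(ctrl.camera_params('wrist'))
cv2.imwrite('pics/top0b.png',cv2.resize(a,(800,600),interpolation=cv2.INTER_CUBIC)[:,:,::-1])
E
```

```text
{'clock': 0.0, 'joint_pos': array([-4.84663198e+01,  2.05919501e+01,  6.33880979e-01, -1.91972905e-02,
       -7.01346455e+01, -1.65075740e+01]), 'qvel': array([ 0.09105778, -0.04207604,  0.00469667,  0.02058392,  0.01745923,
       -0.02489527]), 'tau': array([ 1.76365966e-04, -5.82722747e+01,  2.93052703e+01,  6.99711934e+00,
        6.84271901e-03, -1.30273766e-04]), 'tool_pos': array([ 0.28532357, -0.61120305,  0.22562058]), 'orientation': array([ 1.79905979e+02, -9.04379043e-03, -1.54980424e+02]), 'force': array([ 0.9236591 ,  0.04637855, -0.14716763]), 'moment': array([-0.04461655, -0.01247343,  0.03486185]), 'gripper_force': 0.0, 'opening': 0.08738847563187954}
{'fx': 433.5872451555261, 'fy': 433.5872451555261, 'cx': 257.79282102307207, 'cy': 193.69361601510582, 'cam_to_world': array([[ 0.01516885,  0.99553253, -0.0931927 ,  0.44188093],
       [-0.99986449,  0.01569868,  0.0049548 ,  0.00841496],
       [ 0.00639566,  0.09310492,  0.99563576,  1.62646429],
       [ 0.        ,  0.        ,  0.        ,  1.        ]])}
{'fx': 318.81295157665255, 'fy': 318.81295157665255, 'cx': 257.9099686338885, 'cy': 187.86994212897073, 'mount': array([[-5.13743248e-04,  9.65241910e-01,  2.61357592e-01,
         6.92192448e-02],
       [ 9.99999519e-01,  2.77644837e-04,  9.40277137e-04,
        -5.85148600e-04],
       [ 8.35030313e-04,  2.61357949e-01, -9.65241589e-01,
        -1.58046179e-01],
       [ 0.00000000e+00,  0.00000000e+00,  0.00000000e+00,
         1.00000000e+00]])}
```

View pics/top0b.png

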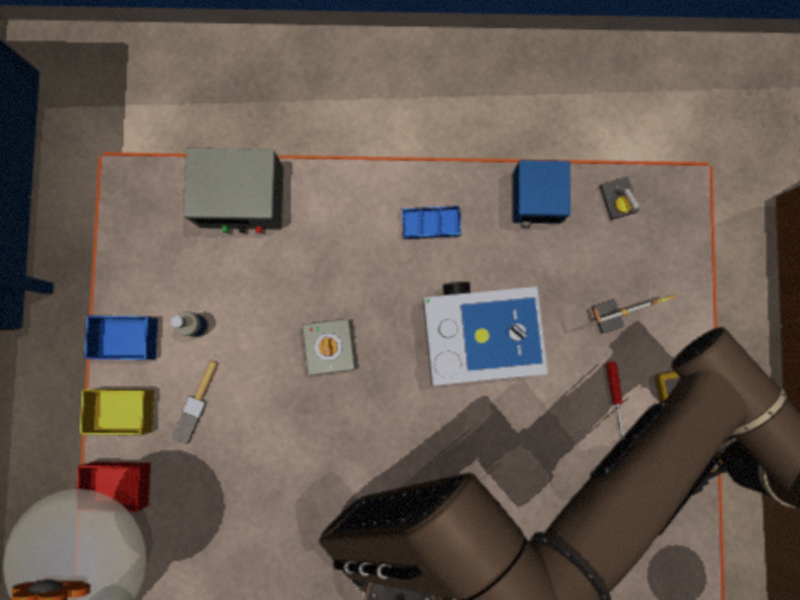

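View pics/sc0.png

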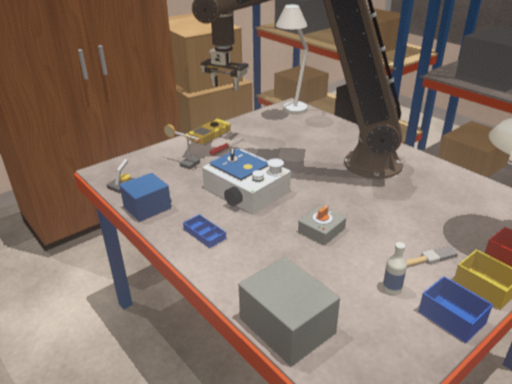

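The top view (800x600) shows the knob at (328,347), the fastener at (517,332) with marks at (515,314) and (519,350), and the pad at (482,336). The spool and tin stand on the unit's left part at (447,365) and (447,328).

```bash
python3 - <<'E'
from h import *
s=.64
for n,uv,z in [('knob',(328,347),.09),('fast',(517,332),.131),('pad',(482,336),.104),('m1',(515,314),.104),('m2',(519,350),.104),('spool',(447,365),.13),('tin',(447,328),.116)]:
    w=px2w('top',(uv[0]*s,uv[1]*s),z); print(n,w.round(4),np.hypot(w[0],w[1]).round(3))
o=ctrl.get_obs();k=px2w('top',(328*s,347*s),.09);k[2]=.20
T=pose(o);print('delta tool mm',T[:3,:3].T@(k-T[:3,3])*1000)
im=cv2.imread('pics/top0.png');c=im[195:250,185:360];cv2.imwrite('pics/c.png',cv2.resize(c,None,fx=4.5,fy=4.5,interpolation=cv2.INTER_CUBIC))
E
```

```text
knob [0.4823 0.1685 0.09  ] 0.511
fast [ 0.5207 -0.2524  0.131 ] 0.579
pad [ 0.5119 -0.1784  0.104 ] 0.542
m1 [ 0.5627 -0.2526  0.104 ] 0.617
m2 [ 0.4817 -0.2616  0.104 ] 0.548
spool [ 0.4457 -0.0984  0.13  ] 0.456
tin [ 0.528  -0.0986  0.116 ] 0.537
delta tool mm [-508.22304072  623.18362623   26.55974188]
```

View pics/c.png

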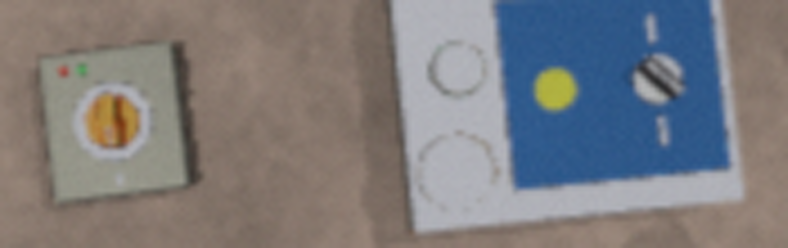

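>>> {"method": "apply_moves", "body": {"deltas": [{"fingers":87,"delta_pos":[-40,50,2],"angular":[0,0,0]},{"fingers":87,"delta_pos":[-80,98,4],"angular":[0,0,0]},{"fingers":87,"delta_pos":[-110,135,6],"angular":[0,0,0]},{"fingers":87,"delta_pos":[-140,172,7],"angular":[0,0,0]},{"fingers":87,"delta_pos":[-170,208,9],"angular":[0,0,0]},{"fingers":87,"delta_pos":[-200,245,10],"angular":[0,0,0]},{"fingers":87,"delta_pos":[-230,282,10],"angular":[0,0,0]},{"fingers":87,"delta_pos":[-260,319,10],"angular":[0,0,0]},{"fingers":87,"delta_pos":[-290,356,10],"angular":[0,0,0]},{"fingers":87,"delta_pos":[-320,392,10],"angular":[0,0,0]}]}}

```text
clock: 1.1
tool_pos: [0.4079, -0.1251, 0.2167]
orientation: [-180.0, 0.0, -155.0]
force: [1.5, 0.2, -0.0]
opening: 0.0873
gripper_force: 0.0
```

>>> {"method": "apply_moves", "body": {"deltas": [{"fingers":87,"delta_pos":[-30,37,0],"angular":[0,0,0]},{"fingers":87,"delta_pos":[-60,74,0],"angular":[0,0,0]},{"fingers":87,"delta_pos":[-90,110,0],"angular":[0,0,0]},{"fingers":87,"delta_pos":[-120,147,0],"angular":[0,0,0]},{"fingers":87,"delta_pos":[-150,184,0],"angular":[0,0,0]},{"fingers":87,"delta_pos":[-175,215,0],"angular":[0,0,0]},{"fingers":87,"delta_pos":[-188,231,0],"angular":[0,0,0]},{"fingers":87,"delta_pos":[-188,231,0],"angular":[0,0,0]},{"fingers":87,"delta_pos":[-188,231,0],"angular":[0,0,0]}]}}

```text
clock: 2.0
tool_pos: [0.4802, 0.1615, 0.216]
orientation: [-180.0, -0.1, -154.9]
force: [-0.7, -0.2, -0.7]
opening: 0.087
gripper_force: 0.0
```

```bash
python3 - <<'E'
from h import *
o,im=snap('wrist','w1.png');print(o['clock'],o['joint_pos'],o['tool_pos'],o['orientation'],o['force'])
E
```

```text
2.0 [ 4.08228785e+01  5.07582492e+00 -2.10223988e+01 -1.06855585e-02
 -6.39842316e+01 -1.05758354e+02] [0.48024946 0.16150112 0.2160252 ] [-1.79986842e+02 -8.19627278e-02 -1.54940178e+02] [-0.68151448 -0.17166634 -0.74609199]
```

View pics/w1.png

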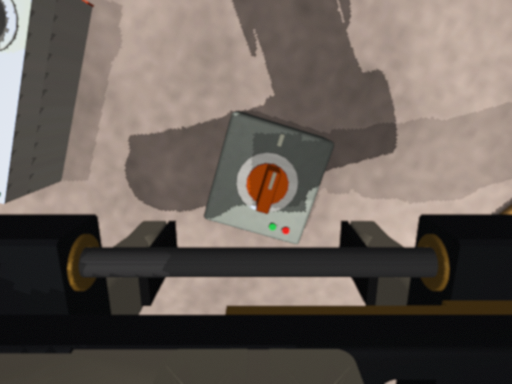

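The wrist view shows the knob at about (267,184), with the bar running from (259,209) to (275,168). It is the top of the box, with the white line facing up toward the tick at (281,140).

```bash
python3 - <<'E'
from h import *
o=ctrl.get_obs()
a=px2w('wrist',(270,190),.09,o);b=px2w('wrist',(275,173),.09,o);print(a,b,np.degrees(np.arctan2(*(b-a)[1::-1])))
for uv,z in [((267,182),.055),((267,182),.06),((281,140),.05),((235,112),.05),((332,143),.05),((297,242),.05),((206,216),.05)]: print(uv,px2w('wrist',uv,z,o).round(4))
im=cv2.imread('pics/w1.png');cv2.imwrite('pics/w1c.png',cv2.resize(im[100:255,195:345],None,fx=3.8,fy=3.8,interpolation=cv2.INTER_CUBIC))
E
```

```text
[0.48464628 0.17446272 0.09      ] [0.46819944 0.1716561  0.09      ] -170.31588217023133
(267, 182) [0.4864 0.1733 0.055 ]
(267, 182) [0.4854 0.1726 0.06  ]
(281, 140) [0.4419 0.168  0.05  ]
(235, 112) [0.4364 0.1146 0.05  ]
(332, 143) [0.4228 0.2162 0.05  ]
(297, 242) [0.5352 0.2332 0.05  ]
(206, 216) [0.5495 0.1305 0.05  ]
```

View pics/w1c.png

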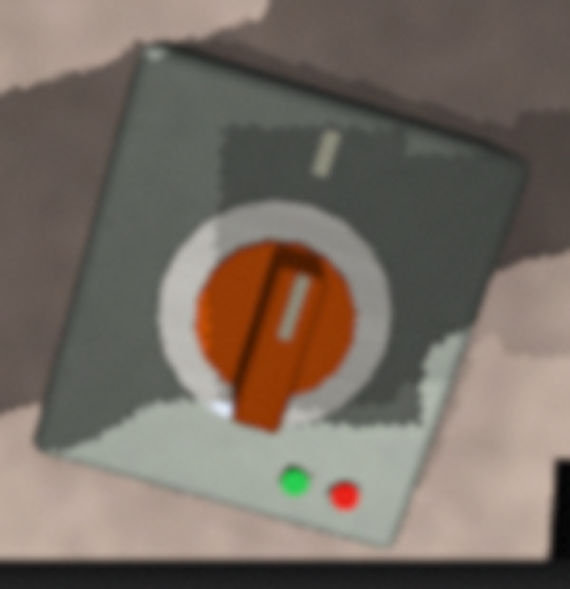

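Bar yaw is about 8–9°, with the box centre at about (0.486,0.173). I'll rotate to yaw 8° (so j6 has room for the clockwise turn), centre and descend, then look again.

>>> {"method": "apply_moves", "body": {"deltas": [{"fingers":87,"delta_pos":[-1,1,6],"angular":[0,0,-8.5]},{"fingers":87,"delta_pos":[-2,2,12],"angular":[0,0,-17]},{"fingers":87,"delta_pos":[-3,3,18],"angular":[0,0,-25.5]},{"fingers":87,"delta_pos":[-4,4,24],"angular":[0,0,-34]},{"fingers":87,"delta_pos":[-5,5,30],"angular":[0,0,-42.5]},{"fingers":87,"delta_pos":[-6,6,36],"angular":[0,0,-51]},{"fingers":87,"delta_pos":[-7,7,42],"angular":[0,0,-59.5]},{"fingers":87,"delta_pos":[-8,8,48],"angular":[0,0,-68]},{"fingers":87,"delta_pos":[-9,8,54],"angular":[0,0,-76.5]},{"fingers":87,"delta_pos":[-10,8,60],"angular":[0,0,-85]}]}}

```text
clock: 3.05
tool_pos: [0.4862, 0.1718, 0.1566]
orientation: [-180.0, 0.0, -69.7]
force: [0.6, 0.1, 0.8]
opening: 0.0872
gripper_force: 0.0
```

>>> {"method": "apply_moves", "body": {"deltas": [{"fingers":87,"delta_pos":[0,0,0],"angular":[0,0,-8.5]},{"fingers":87,"delta_pos":[0,0,0],"angular":[0,0,-17]},{"fingers":87,"delta_pos":[0,0,0],"angular":[0,0,-25.5]},{"fingers":87,"delta_pos":[0,0,0],"angular":[0,0,-34]},{"fingers":87,"delta_pos":[0,0,0],"angular":[0,0,-42.5]},{"fingers":87,"delta_pos":[0,0,0],"angular":[0,0,-51]},{"fingers":87,"delta_pos":[0,0,0],"angular":[0,0,-59.5]},{"fingers":87,"delta_pos":[0,0,0],"angular":[0,0,-68]},{"fingers":87,"delta_pos":[0,0,0],"angular":[0,0,-76.5]},{"fingers":87,"delta_pos":[0,0,0],"angular":[0,0,-78]}]}}

```text
clock: 4.05
tool_pos: [0.4862, 0.1719, 0.1568]
orientation: [-180.0, -0.0, 8.1]
force: [-0.2, 0.2, 0.6]
opening: 0.087
gripper_force: 0.0
```

>>> {"method": "apply_moves", "body": {"deltas": [{"fingers":60,"delta_pos":[0,0,0],"angular":[0,0,0]},{"fingers":60,"delta_pos":[0,0,0],"angular":[0,0,0]},{"fingers":60,"delta_pos":[0,0,0],"angular":[0,0,0]},{"fingers":60,"delta_pos":[0,0,0],"angular":[0,0,0]}]}}

```text
clock: 4.45
tool_pos: [0.4864, 0.1732, 0.1566]
orientation: [180.0, 0.0, 8.0]
force: [0.2, 1.1, -0.1]
opening: 0.0624
gripper_force: 0.0
```

```bash
python3 - <<'E'
from h import *
o,im=snap('wrist','w2.png');print(o['clock'],o['joint_pos'],o['tool_pos'],o['orientation'],o['force'])
h=cv2.cvtColor(im,cv2.COLOR_RGB2HSV);m=cv2.inRange(h,(3,180,60),(16,255,255));m[235:]=0
print(cv2.boundingRect(m));mm=cv2.moments(m,True);print(mm['m10']/mm['m00'],mm['m01']/mm['m00'])
T=pose(o);
for uv,z in [((258,188),.06),((258,188),.09)]: print(px2w('wrist',uv,z,o))
E
```

```text
4.45 [ 4.14088097e+01  9.02709819e+00 -2.48380442e+01 -2.24215748e-04
 -5.61363499e+01  5.65442586e+01] [0.48636491 0.17319278 0.15657062] [1.79999333e+02 1.34768435e-03 7.95294336e+00] [ 0.18257617  1.05532205 -0.05802265]
(232, 164, 50, 62)
256.3016815034619 189.70425321463898
[0.48876421 0.17300566 0.06      ]
[0.49673945 0.17413862 0.09      ]
```

View pics/w2.png

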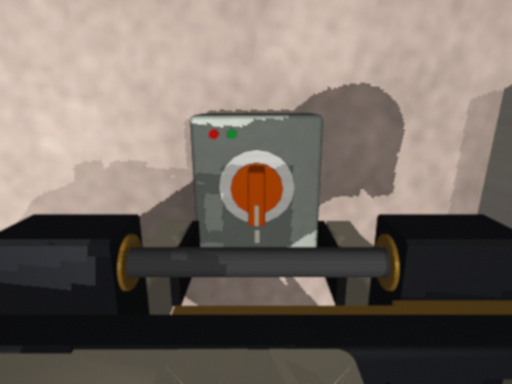

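The bar is vertical in the image at column 256.5, so it is aligned. The foot centre is at (257,188), about 2 mm further along tool x. Now I'll descend and grip.

>>> {"method": "apply_moves", "body": {"deltas": [{"fingers":60,"delta_pos":[2,-1,15],"angular":[0,0,0]},{"fingers":60,"delta_pos":[2,-1,30],"angular":[0,0,0]},{"fingers":60,"delta_pos":[2,-1,45],"angular":[0,0,0]},{"fingers":60,"delta_pos":[2,-1,60],"angular":[0,0,0]},{"fingers":60,"delta_pos":[2,-1,75],"angular":[0,0,0]},{"fingers":50,"delta_pos":[2,-1,84],"angular":[0,0,0]},{"fingers":40,"delta_pos":[2,-1,89],"angular":[0,0,0]},{"fingers":30,"delta_pos":[2,-1,89],"angular":[0,0,0]},{"fingers":20,"delta_pos":[2,-1,89],"angular":[0,0,0]}]}}

```text
clock: 5.4
tool_pos: [0.4886, 0.1748, 0.068]
orientation: [-180.0, -0.0, 8.0]
force: [-0.6, -0.1, 0.2]
opening: 0.0335
gripper_force: 0.0
```

>>> {"method": "apply_moves", "body": {"deltas": [{"fingers":5,"delta_pos":[0,0,0],"angular":[0,0,0]},{"fingers":5,"delta_pos":[0,0,0],"angular":[0,0,0]},{"fingers":5,"delta_pos":[0,0,0],"angular":[0,0,0]},{"fingers":5,"delta_pos":[0,0,0],"angular":[0,0,0]},{"fingers":5,"delta_pos":[0,0,0],"angular":[0,0,0]},{"fingers":5,"delta_pos":[0,0,0],"angular":[0,0,0]}]}}

```text
clock: 6.0
tool_pos: [0.4885, 0.1748, 0.068]
orientation: [-180.0, -0.0, 8.0]
force: [-0.9, 1.4, 5.7]
opening: 0.0127
gripper_force: 30.0
```

>>> {"method": "apply_moves", "body": {"deltas": [{"fingers":5,"delta_pos":[0,0,0],"angular":[0,0,7]},{"fingers":5,"delta_pos":[0,0,0],"angular":[0,0,14]},{"fingers":5,"delta_pos":[0,0,0],"angular":[0,0,21]},{"fingers":5,"delta_pos":[0,0,0],"angular":[0,0,28]},{"fingers":5,"delta_pos":[0,0,0],"angular":[0,0,35]},{"fingers":5,"delta_pos":[0,0,0],"angular":[0,0,42]},{"fingers":5,"delta_pos":[0,0,0],"angular":[0,0,48]},{"fingers":5,"delta_pos":[0,0,0],"angular":[0,0,54]},{"fingers":5,"delta_pos":[0,0,0],"angular":[0,0,58]},{"fingers":5,"delta_pos":[0,0,0],"angular":[0,0,60]}]}}

```text
clock: 7.0
tool_pos: [0.4876, 0.173, 0.068]
orientation: [179.9, -0.1, -52.1]
force: [-2.3, -5.7, 10.0]
opening: 0.013
gripper_force: 30.0
```

```bash
python3 -c "
from h import *
o=ctrl.get_obs();print(o['moment'],o['force'],o['orientation'])"
```

```text
[-2.30614465  1.06101109  0.17782791] [-2.25733109 -5.6883846   9.97822587] [ 1.79855640e+02 -6.49910391e-02 -5.21133839e+01]
```

>>> {"method": "apply_moves", "body": {"deltas": [{"fingers":5,"delta_pos":[0,0,0],"angular":[0,0,1]},{"fingers":5,"delta_pos":[0,0,0],"angular":[0,0,2]},{"fingers":5,"delta_pos":[0,0,0],"angular":[0,0,3]},{"fingers":5,"delta_pos":[0,0,0],"angular":[0,0,3]}]}}

```text
clock: 7.4
tool_pos: [0.4875, 0.1729, 0.0679]
orientation: [179.8, -0.1, -55.0]
force: [-2.7, -6.3, 10.7]
opening: 0.013
gripper_force: 30.0
```

```bash
python3 -c "
from h import *
o=ctrl.get_obs();print(o['moment'],o['force'],o['orientation'])"
```

```text
[-2.28672102  1.1608757   0.13086063] [-2.67543538 -6.32898745 10.73818954] [ 1.79846245e+02 -7.16188962e-02 -5.49922727e+01]
```

>>> {"method": "apply_moves", "body": {"deltas": [{"fingers":5,"delta_pos":[0,0,0],"angular":[0,0,1]},{"fingers":5,"delta_pos":[0,0,0],"angular":[0,0,2]},{"fingers":5,"delta_pos":[0,0,0],"angular":[0,0,3]},{"fingers":5,"delta_pos":[0,0,0],"angular":[0,0,3]}]}}

```text
clock: 7.8
tool_pos: [0.4876, 0.1729, 0.068]
orientation: [179.8, -0.1, -57.9]
force: [-2.2, -7.0, 11.0]
opening: 0.0133
gripper_force: 31.4
```

```bash
python3 -c "
from h import *
o,_=snap('wrist','w3.png');print(o['moment'],o['force'],o['orientation'])"
```

```text
[-2.26957236  1.16946265  0.80330497] [-2.21452794 -6.97445329 11.02670957] [ 1.79848025e+02 -9.67937807e-02 -5.79175169e+01]
```

View pics/w3.png

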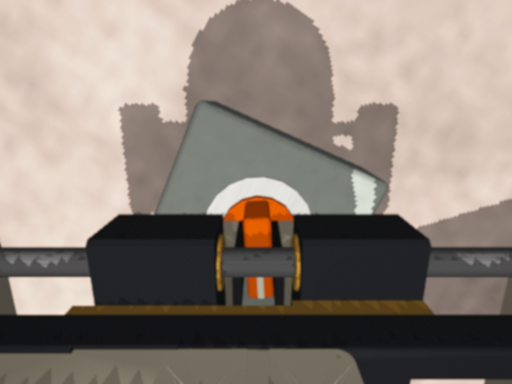

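The moment jumped to 0.80 N m, so the knob is at its stop, and the picture shows the bar still square between the pads at column 257. Now I'll release it.

>>> {"method": "apply_moves", "body": {"deltas": [{"fingers":5,"delta_pos":[0,0,0],"angular":[0,0,0]},{"fingers":80,"delta_pos":[0,0,0],"angular":[0,0,0]},{"fingers":80,"delta_pos":[0,0,0],"angular":[0,0,0]},{"fingers":80,"delta_pos":[0,0,0],"angular":[0,0,0]},{"fingers":80,"delta_pos":[0,0,0],"angular":[0,0,0]},{"fingers":80,"delta_pos":[0,0,0],"angular":[0,0,0]},{"fingers":80,"delta_pos":[0,0,0],"angular":[0,0,0]},{"fingers":80,"delta_pos":[0,0,-10],"angular":[0,0,0]},{"fingers":80,"delta_pos":[0,0,-30],"angular":[0,0,0]},{"fingers":80,"delta_pos":[0,0,-60],"angular":[0,0,0]}]}}

```text
clock: 8.85
tool_pos: [0.4875, 0.1743, 0.1277]
orientation: [179.9, -0.0, -58.0]
force: [0.4, 0.5, 0.6]
opening: 0.0777
gripper_force: 0.0
```

>>> {"method": "apply_moves", "body": {"deltas": [{"fingers":80,"delta_pos":[0,0,-40],"angular":[0,0,0]},{"fingers":80,"delta_pos":[0,0,-80],"angular":[0,0,0]},{"fingers":80,"delta_pos":[0,0,-112],"angular":[0,0,0]},{"fingers":80,"delta_pos":[0,0,-112],"angular":[0,0,0]},{"fingers":80,"delta_pos":[0,0,-112],"angular":[0,0,0]}]}}

```text
clock: 9.35
tool_pos: [0.4883, 0.175, 0.2408]
orientation: [-179.8, 0.0, -58.0]
force: [-0.0, -0.8, -0.9]
opening: 0.0799
gripper_force: 0.0
```

```bash
python3 - <<'E'
from h import *
o,im=snap('wrist','w4.png');print(o['clock'],o['joint_pos'],o['tool_pos'],o['orientation'],o['force'])
h=cv2.cvtColor(im,cv2.COLOR_RGB2HSV);m=cv2.inRange(h,(3,180,60),(16,255,255));m[225:]=0
ring=cv2.boundingRect(m);print(ring)
cv2.imwrite('pics/w4s.png',im[60:260,130:380,::-1])
t,_=snap('top','top1.png')
T=pose(o);tgt=np.array([.519,-.256,.23]);print('delta',T[:3,:3].T@(tgt-T[:3,3])*1000)
E
```

```text
9.35 [ 4.13947687e+01  5.09071791e+00 -1.76300175e+01 -2.57925972e-02
 -6.71213144e+01 -9.35823091e+00] [0.48831626 0.17496361 0.24084698] [-1.79848023e+02  4.91578164e-02 -5.79733919e+01] [-0.0225796  -0.79137505 -0.88880537]
(241, 150, 40, 38)
delta [381.65292593 202.5590823    9.98228297]
```

View pics/w4s.png

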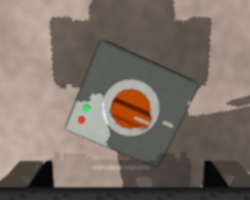

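The knob has sprung back: its white line points at the tick at (168,125). Next I'll go above the fastener, turning to yaw -126°.

>>> {"method": "apply_moves", "body": {"deltas": [{"fingers":60,"delta_pos":[35,18,0],"angular":[0,0,7]},{"fingers":60,"delta_pos":[70,37,0],"angular":[0,0,14]},{"fingers":60,"delta_pos":[105,56,0],"angular":[0,0,21]},{"fingers":60,"delta_pos":[145,77,0],"angular":[0,0,28]},{"fingers":60,"delta_pos":[185,98,0],"angular":[0,0,35]},{"fingers":60,"delta_pos":[225,119,0],"angular":[0,0,42]},{"fingers":60,"delta_pos":[265,140,0],"angular":[0,0,49]},{"fingers":60,"delta_pos":[305,162,0],"angular":[0,0,56]},{"fingers":60,"delta_pos":[345,183,0],"angular":[0,0,62]},{"fingers":60,"delta_pos":[375,199,0],"angular":[0,0,67]}]}}

```text
clock: 10.45
tool_pos: [0.5175, -0.2512, 0.238]
orientation: [179.9, -0.1, -125.3]
force: [0.6, 0.9, 0.2]
opening: 0.0602
gripper_force: 0.0
```

>>> {"method": "apply_moves", "body": {"deltas": [{"fingers":60,"delta_pos":[0,8,15],"angular":[0,0,1]},{"fingers":60,"delta_pos":[0,8,30],"angular":[0,0,1]},{"fingers":60,"delta_pos":[0,8,41],"angular":[0,0,1]},{"fingers":60,"delta_pos":[0,8,41],"angular":[0,0,1]},{"fingers":60,"delta_pos":[0,8,41],"angular":[0,0,1]}]}}

```text
clock: 10.95
tool_pos: [0.5119, -0.2442, 0.1984]
orientation: [180.0, -0.0, -125.9]
force: [-0.5, 0.6, 0.7]
opening: 0.0601
gripper_force: 0.0
```

```bash
python3 - <<'E'
from h import *
o,im=snap('wrist','w5.png');print(o['clock'],o['joint_pos'],o['tool_pos'],o['orientation'],o['force'])
cv2.imwrite('pics/w5b.png',cv2.resize(im,(800,600),interpolation=cv2.INTER_CUBIC)[:,:,::-1])
E
```

```text
10.95 [-5.72237849e+00  1.16585175e+01 -1.55016169e+01  1.68191049e-02
 -6.28936984e+01 -3.02205812e+01] [ 0.51192797 -0.24415901  0.19837424] [ 1.79961015e+02 -4.00269323e-02 -1.25935276e+02] [-0.4791106   0.57290321  0.70698738]
```

View pics/w5b.png

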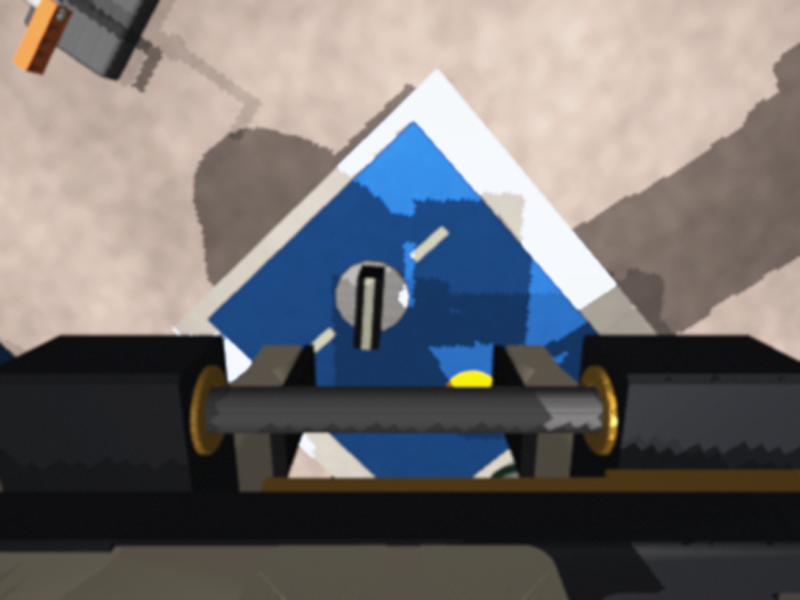

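The wing's white line runs from (371,279) to (366,349), and the steel head is centred at (371,297). The marks run from (446,229) to (412,259) and around (324,341). The pad is at (470,379), partly hidden by the rod.

```bash
python3 - <<'E'
from h import *
o=dict(tool_pos=[0.51192797,-0.24415901,0.19837424],orientation=[1.79961015e+02,-4.00269323e-02,-1.25935276e+02])
f=lambda uv,z:px2w('wrist',(uv[0]*.64,uv[1]*.64),z,o)
ang=lambda a,b:np.degrees(np.arctan2(*(b-a)[1::-1]))
a,b=f((371,279),.138),f((366,349),.138);print('wing',a,b,(a+b)/2,np.linalg.norm(a-b),ang(a,b))
print('head',f((371,297),.109))
m1,m2=f((430,244),.104),f((324,341),.104);print('marks',m1,m2,(m1+m2)/2,np.linalg.norm(m1-m2),ang(m1,m2))
print('edges',ang(f((209,320),.104),f((414,123),.104)),ang(f((414,123),.104),f((580,310),.104))+90)
c=f((414,123),.104);th=np.radians(ang(m1,m2));print('cornr',c)
T=pose(o);w=f((371,297),.109);print('delta',T[:3,:3].T@(w-T[:3,3])*1000, T[:3,:3].T@((a+b)/2-T[:3,3])*1000)
E
```

```text
wing [ 0.51427858 -0.2673676   0.138     ] [ 0.53641067 -0.24181088  0.138     ] [ 0.52534463 -0.25458924  0.138     ] 0.03380791860619357 49.10748300706992
head [ 0.52562972 -0.25528371  0.109     ]
marks [ 0.48541159 -0.25912845  0.104     ] [ 0.56199171 -0.24956202  0.104     ] [ 0.52370165 -0.25434524  0.104     ] 0.0771753284911268 7.1205381370132415
edges -173.4761945884993 187.3215670971633
cornr [ 0.45786105 -0.31159814  0.104     ]
delta [  0.90385759 -17.68361652  89.36288171] [  0.52912916 -17.02548122  60.36305394]
```

>>> {"method": "apply_moves", "body": {"deltas": [{"fingers":60,"delta_pos":[1,-10,5],"angular":[0,0,3]},{"fingers":60,"delta_pos":[1,-17,15],"angular":[0,0,5]},{"fingers":60,"delta_pos":[1,-17,30],"angular":[0,0,5]},{"fingers":60,"delta_pos":[1,-17,45],"angular":[0,0,5]},{"fingers":60,"delta_pos":[1,-17,60],"angular":[0,0,5]},{"fingers":50,"delta_pos":[1,-17,72],"angular":[0,0,5]},{"fingers":45,"delta_pos":[1,-17,79],"angular":[0,0,5]},{"fingers":40,"delta_pos":[1,-17,83],"angular":[0,0,5]},{"fingers":30,"delta_pos":[1,-17,83],"angular":[0,0,5]},{"fingers":20,"delta_pos":[1,-17,83],"angular":[0,0,5]}]}}

```text
clock: 12.0
tool_pos: [0.5254, -0.2552, 0.1161]
orientation: [-180.0, 0.0, -131.0]
force: [-0.0, -0.3, -0.5]
opening: 0.0291
gripper_force: 0.0
```

>>> {"method": "apply_moves", "body": {"deltas": [{"fingers":5,"delta_pos":[0,0,0],"angular":[0,0,0]},{"fingers":5,"delta_pos":[0,0,0],"angular":[0,0,0]},{"fingers":5,"delta_pos":[0,0,0],"angular":[0,0,0]},{"fingers":5,"delta_pos":[0,0,0],"angular":[0,0,0]},{"fingers":5,"delta_pos":[0,0,0],"angular":[0,0,0]}]}}

```text
clock: 12.5
tool_pos: [0.5248, -0.2547, 0.1158]
orientation: [180.0, 0.0, -131.0]
force: [-2.3, 5.4, 3.7]
opening: 0.0114
gripper_force: 30.0
```

Gripped. Turning 42° clockwise.

>>> {"method": "apply_moves", "body": {"deltas": [{"fingers":5,"delta_pos":[0,0,0],"angular":[0,0,6]},{"fingers":5,"delta_pos":[0,0,0],"angular":[0,0,12]},{"fingers":5,"delta_pos":[0,0,0],"angular":[0,0,18]},{"fingers":5,"delta_pos":[0,0,0],"angular":[0,0,24]},{"fingers":5,"delta_pos":[0,0,0],"angular":[0,0,30]},{"fingers":5,"delta_pos":[0,0,0],"angular":[0,0,36]},{"fingers":5,"delta_pos":[0,0,0],"angular":[0,0,40]},{"fingers":5,"delta_pos":[0,0,0],"angular":[0,0,42]},{"fingers":5,"delta_pos":[0,0,0],"angular":[0,0,42]},{"fingers":5,"delta_pos":[0,0,0],"angular":[0,0,42]}]}}

```text
clock: 13.5
tool_pos: [0.5249, -0.2551, 0.1157]
orientation: [180.0, -0.0, -172.9]
force: [-1.4, 3.7, 5.4]
opening: 0.0121
gripper_force: 30.0
```

>>> {"method": "apply_moves", "body": {"deltas": [{"fingers":5,"delta_pos":[0,0,0],"angular":[0,0,0]},{"fingers":40,"delta_pos":[0,0,0],"angular":[0,0,0]},{"fingers":40,"delta_pos":[0,0,0],"angular":[0,0,0]},{"fingers":40,"delta_pos":[0,0,0],"angular":[0,0,0]},{"fingers":40,"delta_pos":[0,0,-15],"angular":[0,0,0]},{"fingers":40,"delta_pos":[0,0,-35],"angular":[0,0,0]},{"fingers":40,"delta_pos":[0,0,-60],"angular":[0,0,0]},{"fingers":40,"delta_pos":[0,0,-84],"angular":[0,0,0]},{"fingers":40,"delta_pos":[0,0,-84],"angular":[0,0,0]},{"fingers":40,"delta_pos":[0,0,-84],"angular":[0,0,0]}]}}

```text
clock: 14.5
tool_pos: [0.5252, -0.2552, 0.1999]
orientation: [-180.0, 0.1, -173.0]
force: [0.3, -0.9, -1.6]
opening: 0.04
gripper_force: 0.0
```

```bash
python3 - <<'E'
from h import *
o,im=snap('wrist','w6.png');print(o['clock'],o['joint_pos'],o['tool_pos'],o['orientation'],o['force'])
cv2.imwrite('pics/w6b.png',cv2.resize(im,(800,600),interpolation=cv2.INTER_CUBIC)[:,:,::-1])
E
```

```text
14.5 [-6.74075494e+00  1.30835286e+01 -1.34176470e+01 -7.17442249e-03
 -6.34267165e+01 -7.62346388e+01] [ 0.52521683 -0.25517001  0.19985511] [-1.79989078e+02  7.15643724e-02 -1.72978592e+02] [ 0.2764     -0.855269   -1.64890379]
```

View pics/w6b.png

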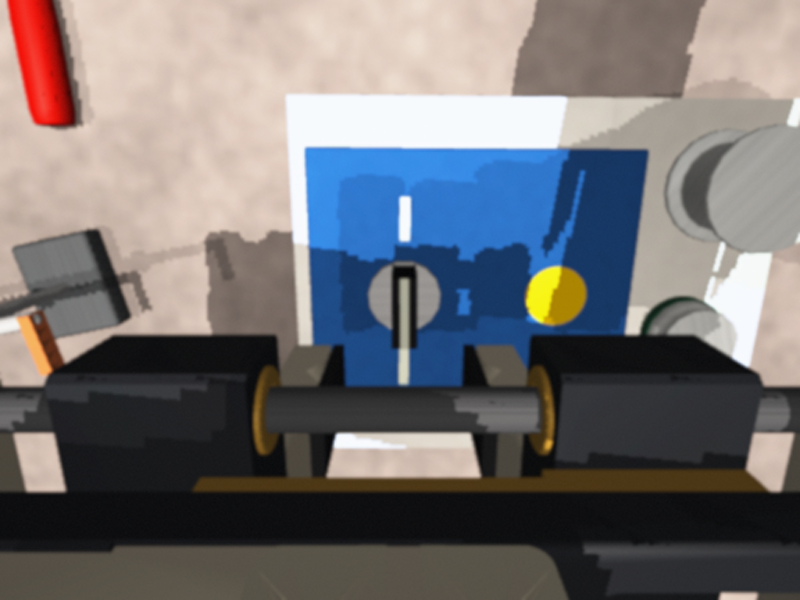

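The white line lies on the marks: column 404 for the wing and both marks. The pad is at (556,295), which matches an 80 mm shift along tool y. Now I'll shut the fingers, shift over and descend.

>>> {"method": "apply_moves", "body": {"deltas": [{"fingers":0,"delta_pos":[0,30,0],"angular":[0,0,0]},{"fingers":0,"delta_pos":[0,60,0],"angular":[0,0,0]},{"fingers":0,"delta_pos":[0,80,0],"angular":[0,0,0]},{"fingers":0,"delta_pos":[0,80,0],"angular":[0,0,0]},{"fingers":0,"delta_pos":[0,80,20],"angular":[0,0,0]},{"fingers":0,"delta_pos":[0,80,45],"angular":[0,0,0]},{"fingers":0,"delta_pos":[0,80,65],"angular":[0,0,0]},{"fingers":0,"delta_pos":[0,80,80],"angular":[0,0,0]},{"fingers":0,"delta_pos":[0,80,88],"angular":[0,0,0]},{"fingers":0,"delta_pos":[0,80,91],"angular":[0,0,0]}]}}

```text
clock: 15.55
tool_pos: [0.5146, -0.1761, 0.1073]
orientation: [180.0, -0.1, -173.0]
force: [0.1, -0.4, 0.1]
opening: 0.0005
gripper_force: 0.0
```

```bash
python3 - <<'E'
from h import *
o=dict(tool_pos=[0.52521683,-0.25517001,0.19985511],orientation=[-1.79989078e+02,7.15643724e-02,-1.72978592e+02])
print(px2w('wrist',(556*.64,295*.64),.104,o), ctrl.get_obs()['tool_pos'],ctrl.get_obs()['force'])
E
```

```text
[ 0.51606663 -0.17534827  0.104     ] [ 0.51455777 -0.17609273  0.10725578] [ 0.0555344  -0.43407149  0.14132954]
```

>>> {"method": "apply_moves", "body": {"deltas": [{"fingers":0,"delta_pos":[0,0,2],"angular":[0,0,0]},{"fingers":0,"delta_pos":[0,0,4],"angular":[0,0,0]},{"fingers":0,"delta_pos":[0,0,6],"angular":[0,0,0]},{"fingers":0,"delta_pos":[0,0,8],"angular":[0,0,0]},{"fingers":0,"delta_pos":[0,0,9],"angular":[0,0,0]},{"fingers":0,"delta_pos":[0,0,10],"angular":[0,0,0]},{"fingers":0,"delta_pos":[0,0,11],"angular":[0,0,0]},{"fingers":0,"delta_pos":[0,0,11],"angular":[0,0,0]}]}}

```text
clock: 16.35
tool_pos: [0.5157, -0.1758, 0.0986]
orientation: [-180.0, 0.1, -172.9]
force: [-2.0, 0.5, 7.4]
opening: 0.0008
gripper_force: 3.9
```

>>> {"method": "apply_moves", "body": {"deltas": [{"fingers":0,"delta_pos":[0,0,1],"angular":[0,0,0]},{"fingers":0,"delta_pos":[0,0,2],"angular":[0,0,0]},{"fingers":0,"delta_pos":[0,0,3],"angular":[0,0,0]},{"fingers":0,"delta_pos":[0,0,3],"angular":[0,0,0]},{"fingers":0,"delta_pos":[0,0,3],"angular":[0,0,0]}]}}

```text
clock: 16.85
tool_pos: [0.5157, -0.1759, 0.0963]
orientation: [-180.0, 0.1, -172.9]
force: [-4.3, 1.3, 12.4]
opening: 0.0007
gripper_force: 6.2
```

>>> {"method": "apply_moves", "body": {"deltas": [{"fingers":0,"delta_pos":[0,0,1],"angular":[0,0,0]},{"fingers":0,"delta_pos":[0,0,2],"angular":[0,0,0]},{"fingers":0,"delta_pos":[0,0,2],"angular":[0,0,0]},{"fingers":0,"delta_pos":[0,0,2],"angular":[0,0,0]},{"fingers":0,"delta_pos":[0,0,2],"angular":[0,0,0]},{"fingers":0,"delta_pos":[0,0,2],"angular":[0,0,0]}]}}

```text
clock: 17.45
tool_pos: [0.5159, -0.1759, 0.0961]
orientation: [-179.9, 0.1, -172.9]
force: [-9.2, 5.3, 29.8]
opening: 0.0001
gripper_force: 14.6
```

Flush: the force rose to 30 N with only 0.2 mm of travel. I'll ease off slightly and hold.

>>> {"method": "apply_moves", "body": {"deltas": [{"fingers":0,"delta_pos":[0,0,-0.7],"angular":[0,0,0]},{"fingers":0,"delta_pos":[0,0,-0.7],"angular":[0,0,0]},{"fingers":0,"delta_pos":[0,0,-0.7],"angular":[0,0,0]},{"fingers":0,"delta_pos":[0,0,-0.7],"angular":[0,0,0]},{"fingers":0,"delta_pos":[0,0,-0.7],"angular":[0,0,0]},{"fingers":0,"delta_pos":[0,0,-0.7],"angular":[0,0,0]},{"fingers":0,"delta_pos":[0,0,-0.7],"angular":[0,0,0]},{"fingers":0,"delta_pos":[0,0,-0.7],"angular":[0,0,0]}]}}

```text
clock: 18.25
tool_pos: [0.5158, -0.1759, 0.0962]
orientation: [-179.9, 0.1, -172.9]
force: [-7.9, 3.5, 22.8]
opening: 0.0004
gripper_force: 11.6
```

```bash
python3 -c "
from plant import ctrl
print(ctrl.close_job())"
```

```text
the job is handed in; nothing more can be done
None
```

I handed the job in at about 18 s of the 64 s allowed. The knob was twisted to its stop and sprang back, the fastener lines up with its marks, and the cover was held flush at about 23 N. No verdict was returned, and I didn't take a last picture to confirm that the loose items were undisturbed.

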